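# Check a shoe last in the length gauge

### The arm

A 6-joint arm with a two-finger parallel gripper is mounted at the origin on the work surface. World frame = base frame: x ahead of the robot, y to its left, z up, the work surface at z = 0. Lengths are in m, angles in rad, forces in N, time in s.
With the tool pointing down it reaches from about 0.25 to 0.8 m from the base axis. Payload 3.9 kg.
Tool frame: the origin (TCP) lies between the finger pads; the fingertips stand 14 mm ahead of it and the grasp point (between the pads) lies 5 mm behind it; z points along the fingers, y is the line along which they close (so a half turn about z gives the same grasp; the last joint's range is limited). The gripper opens to 85 mm and grips with 20 to 120 N. Pads are 22 mm wide; open, the fingers measure 114 mm over their backs; the gripper's body (76 mm by 85 mm) begins 54 mm behind the grasp point. The pads swing forward as they close: fully open they stand 13 mm farther back than shut.
Start: joints at [-1.177, 0.26, -0.138, 1.173, 0, 1.571], TCP at [0.201, -0.485, 0.245] pointing down, gripper open.
Joint ranges: [-2.78, 2.78], [-0.83, 1.72], [-1.28, 1.37], [-1.9, 2.12], [-1.57, 1.48], [-3.14, 3.14]. Speed limits (rad/s): [2.57, 2.57, 3.14, 3.14, 3.14, 3.14].

### API

Orientations are given as a unit quaternion [x, y, z, w].
In Python, from workcell import robot gives the robot as it stands.
- The arm moves only by the tool arm_command, never from a script. Its argument "increments" is text: rows parted by semicolons, each of 7 numbers parted by spaces: the turn, a rotation vector about the tool's x, y, z in degrees, then the shift along the tool's x, y, z in cm, then the finger opening in cm, from 0 to 8.54. A call has 1 to 5 rows; each row is the pose to reach, as a shift and turn from the pose commanded when the call began, along the tool's axes at that moment; what a row does not reach only later rows make up. A row lasts 1/8 s, in which the tool goes at most 62.5 mm and 10.7 degrees, less where a joint would pass 70% of its speed; a pose out of reach is approached as far as the arm can. A call with a gripper value outside its range is refused whole. The fingers move at their own pace and stop on an object; the grip force is fixed at half the most. Time passes only in rows, so rows that repeat a pose let the fingers close. It gives the time, the measured TCP pose, the force, the opening and the grip force at its end, in the units of the state.
- robot.get_obs(): the state, without advancing time (a new reading comes with each control period).
- robot.camera(name): name is "scene" or "top"; returns the picture (384x512x3 uint8, blue, green, red); there is no depth.
- robot.camera_model(name): a dict with "mtx" (3x3 intrinsics, pixels), "pose" (4x4, takes a point from camera to world coordinates). Camera axes: x right, y down, z forward; pixel columns grow to the right and rows downward; lengths in m; the calibration is good to about 2 mm. A picture is of the moment at which its call begins. camera_model takes no time and is no camera call.
- robot.hand_in(): hands the job in; it is judged then, once.
The state is a dict: "clock": time; "q": joint angles; "joint_velocities": joint speeds; "tau": joint torques, N m; "position": TCP position; "tool_rot": TCP orientation; "contact_force": force on the tool from outside, world axes, zero at the start; "moment": the same for the moment, N m; "finger_gap": opening from 0.0 (shut) to 1.0 (fully open); "finger_force": force on a finger pad.
Only numpy, scipy, OpenCV 4.12 (cv2) and the standard library are available. Lean on these libraries where they do the work, as an engineer would, in place of code of your own. Each camera call takes 0.05 s, during which the arm holds its last target. There are 200 camera calls.

### The job

Take the green shoe last out of the wooden rack by its toe, lay it sole down on the black rubber mat and let go of it. Then take it anew by its heel and set it gently, without dropping it, in the yellow-walled length gauge: toe in the pocket, pointing to the pocket's end wall, straight and sole flat on the plate. Leave the blue last where it stands in the rack.

Things in the scene. Friction and masses are not known exactly. Their poses are not given: they have to be found in the camera images.
- last_green: Green plastic shoe last, sole down, toe to robot, 180 long, 78 high, 0.22 kg. Origin: underside, mid-length; +x toe to heel, z up. Toe tip x=-90, heel x=+90. Forefoot x -65..0: flat sides 50 wide, 30 high; grip across at x=-50, 26 above underside. Heel x 0..90: 40 wide, 42 high, topped by a flat-sided cone 34 wide, x 12..78, height 42 to 78; grip across at x=+45, 63 above underside. All mm.
- last_blue: Blue last, same shape and frame, in the other bay, 120 mm away; stays there. Both stand on the 12 mm base of a fixed plywood rack. Boards 60 mm apart enclose each heel: in a last's frame 45 mm high from x = -18 mm, 90 mm high from x = +15 to +105 mm, and a back board there 45 mm high. No room for fingers there: grip the toe and lift straight up more than 95 mm to come clear.
- mat: Black rubber mat, fixed flat on the table, 240 mm (x) by 160 mm (y), 4 mm thick; origin on the table under its centre, so its top is at z = 4 mm. Room around it for the gripper.
- gauge: Fixed length gauge: aluminium plate 230 x 90 x 12, toe pocket of 3 yellow walls 45 high above plate. Origin: underside, below pocket middle; +x out of the open end. Side walls 70 apart, x -65..45; end wall inner face x=-55; plate ends x=165, heel part open. Seated last: origin at (50, 0, 12), axes parallel. Pocket leaves 10 beside the toe, no room for fingers: lower it held by the heel. All mm.
Mind the look-alikes: they are no part of the job. Of the things like the gauge, leave any that is orange; of the rest the larger one is meant. Of the things that look like the last_green, the smallest one is meant.

How it is judged:
By the outcome, as a careful person would: the job done as asked, in the order asked, and still so for the second after the job is handed in, with the robot touching nothing.
It also fails if it takes over 54 s, if anything falls off the work surface, if the arm or the gripper's body presses on something with over 40 N, if the wrist force passes 120 N, or if a joint passes its speed limit or range.

## Working session

There is one attempt and no reset: what is moved stays moved. The work goes in short steps, Python scripts to look and compute and a tool call to move; the robot and the scene stay as the last step left them, time stands still between calls to the robot, and variables do not carry over. Pictures are saved under pics/ and viewed, at most 10 in all, crops included, and the job is handed in when it is done.

Besides the shell and the picture viewer there is one more tool, called after ">>>" as a command line: name --argument value ..., lists and objects as JSON in quotes. arm_command: Moves the arm, as the interface text tells. Its arguments: {"type":"object","properties":{"increments":{"type":"string"}},"required":["increments"]}

```bash
mkdir -p pics; ls
python3 - <<'E'
from workcell import robot
import cv2
for n in("scene","top"):
    cv2.imwrite(f"pics/{n}0.png",robot.camera(n)); m=robot.camera_model(n); print(n,m["mtx"],m["pose"])
o=robot.get_obs(); print(o["clock"],o["position"],o["tool_rot"],o["finger_gap"])
E
```

```text
pics
scene [[452.80865524   0.         255.26383428]
 [  0.         452.80865524 189.55575899]
 [  0.           0.           1.        ]] [[ 0.46454154  0.68664958 -0.55920793  1.2034851 ]
 [ 0.88552144 -0.36537778  0.28696838 -0.37708138]
 [-0.00727543 -0.62849934 -0.77777609  1.09997347]
 [ 0.          0.          0.          1.        ]]
top [[372.52502036   0.         249.92437253]
 [  0.         372.52502036 191.30715885]
 [  0.           0.           1.        ]] [[-0.00278403 -0.98956338  0.14407137  0.28203584]
 [-0.99980362  0.00558124  0.01901496 -0.00127968]
 [-0.01962061 -0.14399014 -0.98938459  1.09825   ]
 [ 0.          0.          0.          1.        ]]
0.1 [ 0.20123106 -0.48427102  0.24456049] [ 9.80679692e-01  1.95618461e-01 -1.56143934e-04 -8.57719701e-04] 1.0013940881034424
```

View pics/scene0.png

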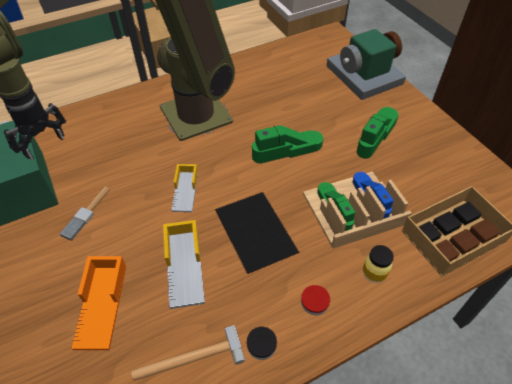

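View pics/top0.png

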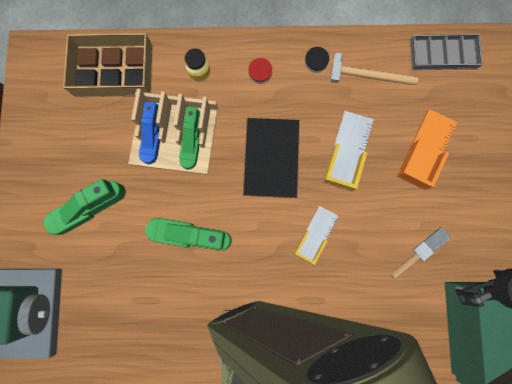

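The scene view shows the rack at about (355,205). In the top view the green last is at (190,137) with its toe at the bottom, the mat is at (272,157), and the larger yellow gauge is at (350,150) with its pocket at the bottom end. I'll fit poses by matching model outlines to the masks.

```bash
cat > h.py <<'E'
import numpy as np, cv2
from scipy.optimize import minimize
from workcell import robot
def box(x0,x1,y0,y1,z0,z1): return np.array([[x,y,z] for x in(x0,x1) for y in(y0,y1) for z in(z0,z1)],float)/1000
t=np.linspace(np.pi/2,1.5*np.pi,15)
toe=np.array([[-65+25*np.cos(a),25*np.sin(a),z] for a in t for z in(0,28)])/1000
hl=np.array([[70+20*np.cos(a),20*np.sin(a),z] for a in t+np.pi for z in(0,42)])/1000
LAST=[toe,box(-65,0,-25,25,0,30),np.vstack([hl,box(0,70,-20,20,0,42)]),box(12,78,-17,17,42,78)]
PLATE=[box(-65,165,-45,45,0,12)]
WALLS=[box(-65,45,35,45,12,57),box(-65,45,-45,-35,12,57),box(-65,-55,-45,45,12,57)]
def proj(P,n):
    m=robot.camera_model(n); T=np.linalg.inv(m["pose"]); c=P@T[:3,:3].T+T[:3,3]; u=c@m["mtx"].T
    return u[:,:2]/u[:,2:]
def place(P,p,z):
    c,s=np.cos(p[2]),np.sin(p[2]); R=np.array([[c,-s,0],[s,c,0],[0,0,1]])
    return P@R.T+[p[0],p[1],z]
def render(parts,p,z,n,S=4):
    im=np.zeros((384*S,512*S),np.uint8)
    for P in parts:
        h=cv2.convexHull(((proj(place(P,p,z),n)+.5)*S*16).astype(np.int32)); cv2.fillConvexPoly(im,h,255,shift=4)
    return cv2.resize(im,(512,384),interpolation=cv2.INTER_AREA)/255.
def unproj(uv,n,z):
    m=robot.camera_model(n); d=m["pose"][:3,:3]@np.linalg.inv(m["mtx"])@[uv[0],uv[1],1]; o=m["pose"][:3,3]
    return o+d*(z-o[2])/d[2]
def fit(parts,masks,p0,z):
    def f(v):
        p=np.array(v)*[.01,.01,.1]; s=0
        for n,(m,roi) in masks.items():
            r=render(parts,p,z,n); s+=np.abs(r-m)[roi].sum()
        return s
    v=np.array(p0)/[.01,.01,.1]
    for _ in range(2):
        q=minimize(f,v,method="Nelder-Mead",options=dict(initial_simplex=v+np.vstack([np.zeros(3),2*np.eye(3)/(1+_)]),xatol=.01,fatol=.3)); v=q.x
    return v*[.01,.01,.1],q.fun
def roi(x0,x1,y0,y1): return np.s_[y0:y1,x0:x1]
def hsv(im): return [c.astype(int) for c in cv2.split(cv2.cvtColor(im,cv2.COLOR_BGR2HSV))]
def green(im): h,s,v=hsv(im); return ((h>50)&(h<80)&(s>130)).astype(float)
def yellow(im): h,s,v=hsv(im); return ((h>18)&(h<35)&(s>170)&(v>90)).astype(float)
E
python3 - <<'E'
from h import *
A=cv2.imread("pics/top0.png");B=cv2.imread("pics/scene0.png")
u=unproj((190,138),"top",.05); 
rt,rs=roi(165,215,90,175),roi(310,356,175,232)
for ms in ({"top":(green(A),rt)},{"top":(green(A),rt),"scene":(green(B),rs)}):
    pl,c=fit(LAST,ms,[u[0],u[1],0],.012); print("last",pl,np.degrees(pl[2]),c)
g=unproj((345,172),"top",.03)
gt,gs=roi(318,380,100,195),roi(155,215,215,310)
for ms in ({"top":(yellow(A),gt)},{"scene":(yellow(B),gs)},{"top":(yellow(A),gt),"scene":(yellow(B),gs)}):
    pg,c=fit(WALLS,ms,[g[0],g[1],-.26],0); print("gauge",pg,np.degrees(pg[2]),c)
print("mat",[unproj(p,"top",.004).round(3) for p in((272,157),(247,118),(299,120),(298,197),(245,195))])
O=[]
for im,n,(y,x) in((A,"top",np.s_[80:210,120:390]),(B,"scene",np.s_[160:320,150:420])):
    im=cv2.resize(im,None,fx=3,fy=3,interpolation=cv2.INTER_CUBIC)
    for parts,p,z in((LAST,pl,.012),(WALLS+PLATE,pg,0)):
        for P in parts:
            h=cv2.convexHull(((proj(place(P,p,z),n)+.5)*3).astype(np.int32)); cv2.polylines(im,[h],True,(255,0,255),1)
    cv2.imwrite(f"pics/ov_{n}.png",im[y.start*3:y.stop*3,x.start*3:x.stop*3][:590,:800])
E
```

```text
last [ 0.59742451  0.19550147 -0.07185496] -4.116985696483478 247.35294117647058
last [ 0.59866412  0.19613238 -0.17728521] -10.15769435203223 810.3098039215686
gauge [ 0.51708866 -0.25805293 -0.36131603] -20.701883865906765 253.8862745098039
gauge [ 0.51437811 -0.25508249 -0.30838765] -17.6693107885254 107.8235294117647Traceback (most recent call last):
  File "<stdin>", line 10, in <module>
  File "h.py", line 33, in fit
    q=minimize(f,v,method="Nelder-Mead",options=dict(initial_simplex=v+np.vstack([np.zeros(3),2*np.eye(3)/(1+_)]),xatol=.01,fatol=.3)); v=q.x
    res = _minimize_neldermead(fun, x0, args, callback, bounds=bounds,
                               **options)
    fxr = func(xr)
    fx = function(np.copy(x), *(wrapper_args + args))
  File "h.py", line 29, in f
    r=render(parts,p,z,n); s+=np.abs(r-m)[roi].sum()
  File "h.py", line 20, in render
    h=cv2.convexHull(((proj(place(P,p,z),n)+.5)*S*16).astype(np.int32)); cv2.fillConvexPoly(im,h,255,shift=4)
                       ~~~~^^^^^^^^^^^^^^^^
  File "h.py", line 12, in proj
    m=robot.camera_model(n); T=np.linalg.inv(m["pose"]); c=P@T[:3,:3].T+T[:3,3]; u=c@m["mtx"].T
ValueError: time passes only in moves, steps and waits
```

```bash
python3 - <<'E'
from workcell import robot
import pickle
pickle.dump({n:robot.camera_model(n) for n in("scene","top")},open("cam.pkl","wb"))
E
sed -i 's/m=robot.camera_model(n)/m=CAM[n]/; s/^from workcell import robot/import pickle; CAM=pickle.load(open("\.\/cam.pkl","rb"))/' h.py
cat > ov.py <<'E'
from h import *
def overlay(im,n,items,x0,x1,y0,y1,out,k=4):
    im=cv2.resize(im,None,fx=k,fy=k,interpolation=cv2.INTER_CUBIC)
    for parts,p,z in items:
        for P in parts:
            h=cv2.convexHull(((proj(place(P,p,z),n)+.5)*k).astype(np.int32)); cv2.polylines(im,[h],True,(255,0,255),1)
    return im[y0*k:y1*k,x0*k:x1*k]
E
python3 - <<'E'
from ov import *
A=cv2.imread("pics/top0.png");B=cv2.imread("pics/scene0.png")
pl=[ 0.5974,.1955,-.072];pg=[.5157,-.2565,-.33]
I=[(LAST,pl,.012),(WALLS+PLATE,pg,0)]
def pad(a): r=np.zeros((300,400,3),np.uint8); a=a[:300,:400]; r[:a.shape[0],:a.shape[1]]=a; return r
o=lambda im,n,x,y:pad(overlay(im,n,I,x,x+100,y,y+75,None))
def mk(f,im): return cv2.cvtColor((f(im)*255).astype(np.uint8),cv2.COLOR_GRAY2BGR)
cv2.imwrite("pics/ov1.png",np.vstack([np.hstack([o(A,"top",130,95),o(B,"scene",305,170)]),np.hstack([o(A,"top",305,115),o(B,"scene",140,215)])]))
cv2.imwrite("pics/mk1.png",np.vstack([np.hstack([o(mk(green,A),"top",130,95),o(mk(green,B),"scene",305,170)]),np.hstack([o(mk(yellow,A),"top",305,115),o(mk(yellow,B),"scene",140,215)])]))
E
```

```text
(no output)
```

View pics/ov1.png

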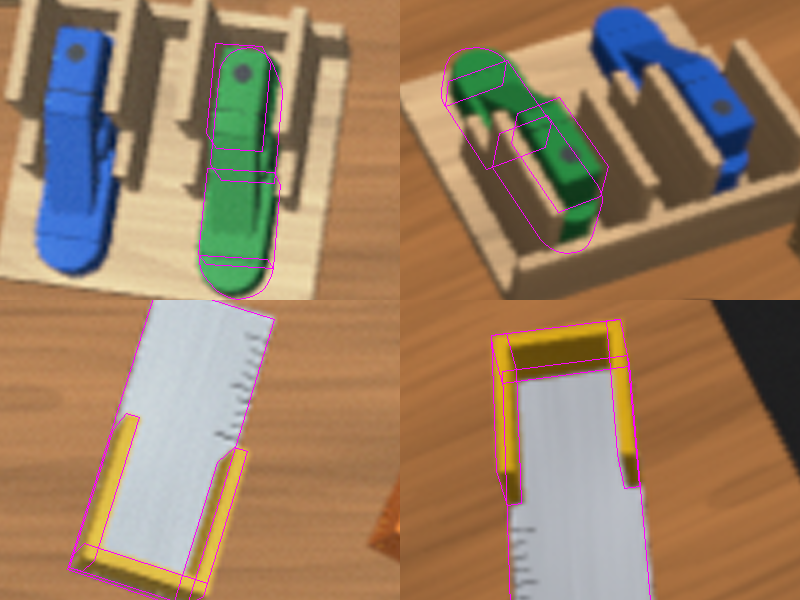

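View pics/mk1.png

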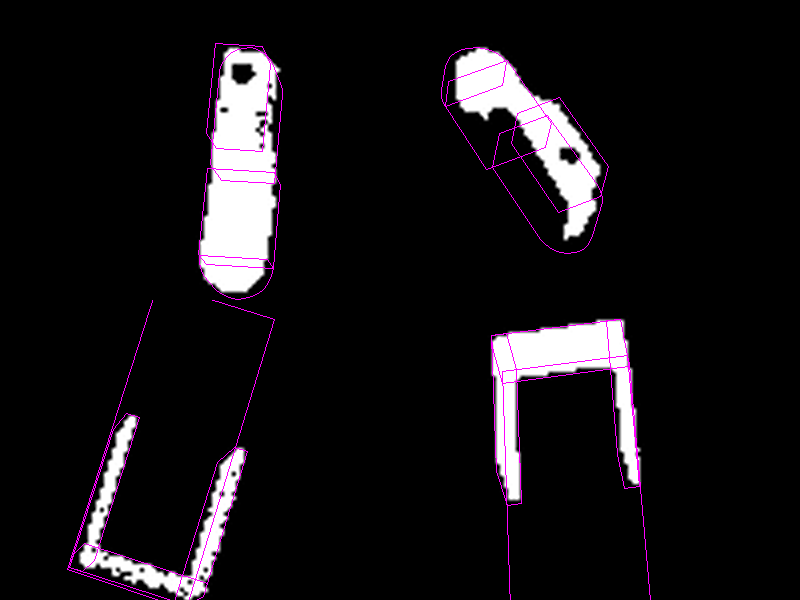

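The overlay matches roughly. The gauge sits within 1 px in both views. The last's yaw is slightly off, because its toe and cone are rounder than my boxes. I'll refine using the forefoot sides and the rack base edges.

Run:
```python
from ov import *
A=cv2.imread("pics/top0.png");B=cv2.imread("pics/scene0.png")
f=lambda p,q,z:(lambda d:np.degrees(np.arctan2(d[1],d[0])))(unproj(p,"top",z)-unproj(q,"top",z))
print("rack yaw from side edge",f((217.5,107.5),(208.25,170),.012)," front edge+90",f((130,164.5),(208.25,170),.012)-90)
med=lambda m:cv2.medianBlur((m*255).astype(np.uint8),3)/255.
for r in (roi(165,215,136,165),roi(165,215,110,166)):
    p,c=fit(LAST[1:],{"top":(med(green(A)),r)},[.597,.1955,-.1],.012); print("last",p,np.degrees(p[2]),c)
gt,gs=roi(318,380,100,195),roi(155,215,215,310)
cl=lambda m:cv2.morphologyEx((m*255).astype(np.uint8),cv2.MORPH_CLOSE,np.ones((3,3)))/255.
for ms in ({"top":(cl(yellow(A)),gt)},{"scene":(cl(yellow(B)),gs)},{"top":(cl(yellow(A)),gt),"scene":(cl(yellow(B)),gs)}):
    pg,c=fit(WALLS,ms,[.5157,-.2565,-.33],0); print("gauge",pg,np.degrees(pg[2]),c)
def plate(im):
    h,s,v=hsv(im); return ((s<60)&(v>120)).astype(float)
both=lambda im:cl(np.maximum(plate(im),yellow(im)))
for ms in ({"top":(both(A),gt)},{"scene":(both(B),gs)}):
    p2,c=fit(WALLS+PLATE,ms,[.5157,-.2565,-.33],0); print("gauge+plate",p2,np.degrees(p2[2]),c)
g=med(green(A))
# toe tip & heel rows in top mask, forefoot row extents
ys,xs=np.nonzero(g[90:176,165:215]>.5); print("rows",ys.min()+90,ys.max()+90,"toe x",xs[ys==ys.max()].mean()+165)
for r in range(138,166,4): c=np.nonzero(g[r,165:215]>.5)[0]+165; print(r,c.min(),c.max(),unproj((c.min()-.5,r),"top",.042).round(4),unproj((c.max()+.5,r),"top",.012).round(4))
print("toe tip",unproj((xs[ys==ys.max()].mean()+165,ys.max()+90.5),"top",.03))
print("mat",[unproj(p,"top",.004).round(3) for p in((272,157),(247,118),(299,120),(298,197),(245,195))])
```

```text
rack yaw from side edge -7.538755387378341  front edge+90 -4.470288728497962
last [ 0.56232099  0.19730689 -0.05611126] -3.214938358011482 59.96862745098039
last [ 0.58540593  0.19533651 -0.0994466 ] -5.697870714278238 192.7176470588235
gauge [ 0.51844295 -0.25937723 -0.35908459] -20.574031464616198 225.95686274509802
gauge [ 0.51455309 -0.25512348 -0.30793436] -17.643339051852955 107.25882352941176
gauge [ 0.51515528 -0.25583808 -0.31861209] -18.255127940642378 352.79215686274506
gauge+plate [ 0.52027183 -0.25898824 -0.32546693] -18.647881643867663 185.05882352941177
gauge+plate [ 0.51186314 -0.25448366 -0.31592646] -18.10125296104143 102.69019607843137
rows 107 167 toe x 188.0
138 183 198 [0.5952 0.2167 0.042 ] [0.6037 0.1744 0.012 ]
142 182 197 [0.5831 0.2193 0.042 ] [0.5913 0.1772 0.012 ]
146 182 198 [0.571  0.2191 0.042 ] [0.5788 0.174  0.012 ]
150 181 197 [0.559  0.2217 0.042 ] [0.5665 0.1768 0.012 ]
154 181 196 [0.547  0.2214 0.042 ] [0.5542 0.1796 0.012 ]
158 180 196 [0.5351 0.224  0.042 ] [0.5419 0.1793 0.012 ]
162 181 195 [0.5232 0.2208 0.042 ] [0.5297 0.1821 0.012 ]
toe tip [0.5092347  0.20085611 0.03      ]
mat [array([ 0.545, -0.047,  0.004]), array([0.668, 0.028, 0.004]), array([ 0.66 , -0.13 ,  0.004]), array([ 0.424, -0.122,  0.004]), array([0.43 , 0.034, 0.004])]
```

```bash
cat > go.py <<'E'
import sys, numpy as np
from scipy.spatial.transform import Rotation as R
from workcell import robot
# usage: go.py x y z yaw_deg(of tool x): rotation (deg) and shift (cm) in the tool's axes
o=robot.get_obs(); r=R.from_quat(o["tool_rot"])
x,y,z,a=map(float,sys.argv[1:])
T=R.from_euler("z",a,degrees=True)*R.from_euler("x",180,degrees=True)
print("rotvec",(r.inv()*T).as_rotvec(degrees=True).round(1),"shift cm",(100*r.inv().apply(np.array([x,y,z])-o["position"])).round(2))
print("t",o["clock"],"pos",o["position"].round(4),"gap",round(o["finger_gap"]*8.54,2),"F",o["contact_force"].round(1),"grip",round(o["finger_force"],1),"q",o["q"].round(2))
E
python3 go.py .548 .2 .2 174
```

```text
rotvec [-0.000e+00 -1.000e-01 -1.514e+02] shift cm [ 58.28 -49.88   4.54]
t 0.1 pos [ 0.2012 -0.4843  0.2446] gap 8.55 F [ 0.3 -0.  -0.6] grip 0.0 q [-1.18  0.26 -0.14  1.17  0.    1.57]
```

>>> arm_command --increments "0 0 -10 3.8 -3.2 0 8.5; 0 0 -20 7.6 -6.4 0 8.5; 0 0 -30 11.4 -9.6 0 8.5; 0 0 -40 15.2 -12.8 0 8.5; 0 0 -50 19 -16 0 8.5"

```text
clock: 0.72
position: [0.3158, -0.2626, 0.245]
tool_rot: [0.805, 0.594, 0.0, -0.0]
contact_force: [1.0, -0.1, 0.5]
finger_gap: 0.997
finger_force: 0.0
```

```bash
python3 go.py .548 .2 .2 174
```

```text
rotvec [   0.    -0.  -101.1] shift cm [51.04  8.57  4.52]
t 0.725 pos [ 0.3158 -0.2626  0.245 ] gap 8.52 F [ 1.  -0.1  0.5] grip 0.0 q [-0.69  0.06 -0.38  1.12  0.    1.18]
```

>>> arm_command --increments "0 0 -10 5.1 0.8 0 8.5; 0 0 -20 10.2 1.6 0 8.5; 0 0 -30 15.3 2.4 0 8.5; 0 0 -40 20.4 3.2 0 8.5; 0 0 -50 25.5 4 0 8.5"

```text
clock: 1.35
position: [0.4304, -0.0312, 0.2451]
tool_rot: [0.478, 0.878, -0.0, -0.0]
contact_force: [0.2, -0.2, 0.3]
finger_gap: 0.995
finger_force: 0.0
```

```bash
python3 go.py .548 .2 .2 174
```

```text
rotvec [ -0.   -0.  -51.1] shift cm [13.02 22.44  4.5 ]
t 1.35 pos [ 0.4304 -0.0312  0.2451] gap 8.5 F [ 0.2 -0.2  0.3] grip 0.0 q [-0.07  0.1  -0.34  1.13 -0.    0.92]
```

>>> arm_command --increments "0 0 -10.2 2.6 4.5 0.5 8.5; 0 0 -20.4 5.2 9 1 8.5; 0 0 -30.6 7.8 13.5 2 8.5; 0 0 -40.8 10.4 18 3 8.5; 0 0 -51.1 13 22.4 4.5 8.5"

```text
clock: 1.98
position: [0.5496, 0.199, 0.1998]
tool_rot: [0.052, 0.999, -0.0, 0.0]
contact_force: [0.8, -0.9, 0.9]
finger_gap: 0.997
finger_force: 0.0
```

```bash
python3 - <<'E'
from ov import *
from workcell import robot
A=robot.camera("top");B=robot.camera("scene")
I=[(LAST,[.5985,.195,-.105],.012)]
a=overlay(A,"top",I,140,240,80,180,0);b=overlay(B,"scene",I,300,400,130,230,0)
cv2.imwrite("pics/pre.png",np.hstack([a,b]))
E
python3 go.py .548 .2 .032 174
```

```text
rotvec [ 0.  -0.1  0. ] shift cm [ 0.14 -0.15 16.55]
t 2.075 pos [0.5499 0.2012 0.1975] gap 8.5 F [-0.1 -1.   0.4] grip 0.0 q [ 0.35  0.39 -0.08  1.11  0.    0.45]
```

View pics/pre.png

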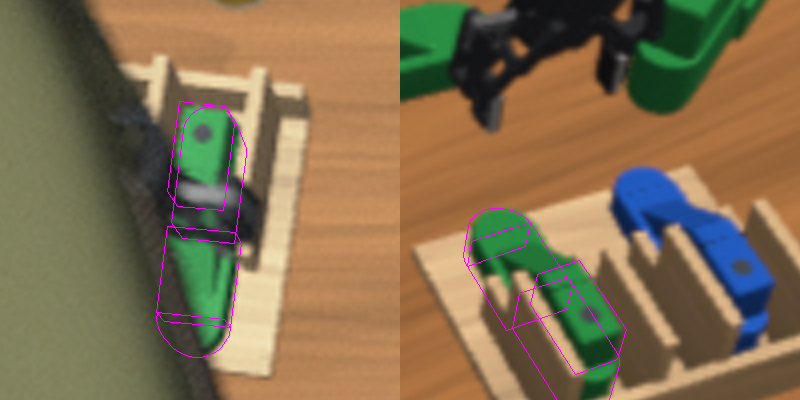

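The top view shows the last aligned with the model (toe at crop (200,350)), and the open fingers straddle it. Descending.

>>> arm_command --increments "0 0 0 0.1 -0.1 5 8.5; 0 0 0 0.1 -0.1 9 8.5; 0 0 0 0.1 -0.1 12.5 8.5; 0 0 0 0.1 -0.1 15 8.5; 0 0 0 0.1 -0.1 16.5 8.5"

```text
clock: 2.7
position: [0.5465, 0.1954, 0.0338]
tool_rot: [0.056, 0.998, -0.001, -0.001]
contact_force: [-0.4, 0.1, 0.4]
finger_gap: 0.997
finger_force: 0.0
```

>>> arm_command --increments "0 0 0 0 0 0 4; 0 0 0 0 0 0 4; 0 0 0 0 0 0 4; 0 0 0 0 0 0 4; 0 0 0 0 0 0 4"

```text
clock: 3.32
position: [0.549, 0.1969, 0.0369]
tool_rot: [0.055, 0.998, 0.001, 0.001]
contact_force: [-1.1, 0.6, 5.9]
finger_gap: 0.57
finger_force: 64.3
```

```bash
python3 go.py .548 .2 .17 174
```

```text
rotvec [ 0.1  0.2 -0.3] shift cm [  0.1    0.31 -13.31]
t 3.325 pos [0.549  0.1969 0.0369] gap 4.87 F [-1.1  0.6  5.9] grip 64.3 q [ 0.34  0.52 -0.33  0.73  0.    0.45]
```

>>> arm_command --increments "0 0 0 0 0 -1 4; 0 0 0 0 0 -3 4; 0 0 0 0 0 -6 4; 0 0 0 0 0 -9 4; 0 0 0 0 0 -12 4"

```text
clock: 3.95
position: [0.5469, 0.1959, 0.1561]
tool_rot: [0.055, 0.998, -0.001, -0.001]
contact_force: [0.5, 0.9, -2.4]
finger_gap: 0.57
finger_force: 63.2
```

```bash
python3 go.py .548 .2 .19 174;  python3 - <<'E'
from ov import *
from workcell import robot
A=robot.camera("top");B=robot.camera("scene")
cv2.imwrite("pics/lift.png",np.hstack([overlay(A,"top",[],140,240,80,180,0),overlay(B,"scene",[],300,400,130,230,0)]))
E
```

```text
rotvec [-0.1 -0.1 -0.3] shift cm [-0.06  0.41 -3.4 ]
t 3.95 pos [0.5469 0.1959 0.1561] gap 4.87 F [ 0.5  0.9 -2.4] grip 63.2 q [ 0.34  0.41 -0.16  1.01 -0.    0.45]
```

View pics/lift.png

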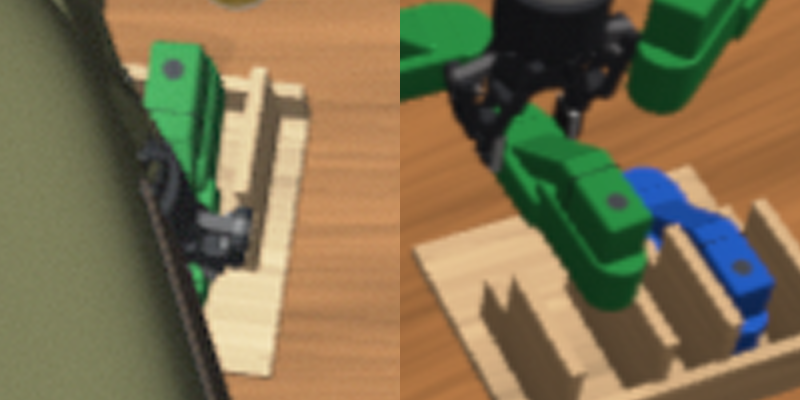

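The last is held and mostly clear of the rack; I'll raise it 3 cm more before moving sideways.

>>> arm_command --increments "0 0 0 0 0 -1.5 4; 0 0 0 0 0 -3 4; 0 0 0 0 0 -3.5 4"

```text
clock: 4.42
position: [0.5482, 0.1965, 0.1911]
tool_rot: [0.055, 0.998, 0.0, 0.0]
contact_force: [0.2, -0.1, -2.6]
finger_gap: 0.57
finger_force: 63.3
```

```bash
python3 go.py .495 -.042 .19 174
```

```text
rotvec [ 0.   0.  -0.3] shift cm [  2.65 -24.29   0.1 ]
t 4.425 pos [0.5482 0.1965 0.1911] gap 4.86 F [ 0.2 -0.1 -2.6] grip 63.3 q [ 0.34  0.38 -0.1   1.09 -0.    0.45]
```

>>> arm_command --increments "0 0 0 0.3 -2 0 4; 0 0 0 0.7 -6 0 4; 0 0 0 1.2 -10.5 0 4; 0 0 0 1.7 -15 0 4; 0 0 0 2.2 -19.5 0 4"

```text
clock: 5.05
position: [0.5027, 0.0027, 0.1897]
tool_rot: [0.056, 0.998, -0.0, -0.001]
contact_force: [0.5, 0.0, -2.7]
finger_gap: 0.568
finger_force: 63.2
```

>>> arm_command --increments "0 0 0 0.3 -2.8 0 4; 0 0 0 0.4 -4.3 0 4; 0 0 0 0.4 -4.8 1 4; 0 0 0 0.4 -4.8 4 4; 0 0 0 0.4 -4.8 7 4"

```text
clock: 5.68
position: [0.4953, -0.0416, 0.1191]
tool_rot: [0.055, 0.999, 0.0, 0.0]
contact_force: [-0.1, 0.5, -2.4]
finger_gap: 0.572
finger_force: 63.3
```

```bash
python3 go.py .495 -.042 .029 174;  python3 - <<'E'
from ov import *
from workcell import robot
A=robot.camera("top");B=robot.camera("scene")
cv2.imwrite("pics/m1.png",np.hstack([overlay(A,"top",[],220,320,100,200,0),overlay(B,"scene",[],205,305,170,270,0)]))
E
```

```text
rotvec [ 0.   0.  -0.3] shift cm [ 0.03 -0.05  9.01]
t 5.675 pos [ 0.4953 -0.0416  0.1191] gap 4.88 F [-0.1  0.5 -2.4] grip 63.3 q [-0.08  0.3  -0.43  0.84  0.    0.03]
```

View pics/m1.png

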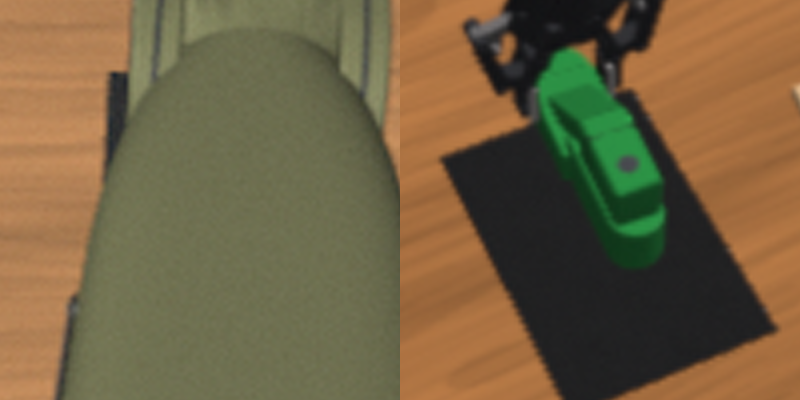

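The last hangs level over the mat, with its heel at crop (635,245) in the scene view. Lowering until contact.

>>> arm_command --increments "0 0 0 0 0 2.5 4; 0 0 0 0 0 5 4; 0 0 0 0 0 7 4; 0 0 0 0 0 8 4; 0 0 0 0 0 8.4 4"

```text
clock: 6.4
position: [0.4955, -0.042, 0.0364]
tool_rot: [0.055, 0.998, 0.0, 0.0]
contact_force: [0.8, 0.1, -3.0]
finger_gap: 0.569
finger_force: 63.2
```

>>> arm_command --increments "0 0 0 0 0 0.2 4; 0 0 0 0 0 0.4 4; 0 0 0 0 0 0.5 4; 0 0 0 0 0 0.5 4"

```text
clock: 6.9
position: [0.4952, -0.0423, 0.0315]
tool_rot: [0.055, 0.998, 0.0, 0.0]
contact_force: [-0.8, 0.1, -3.1]
finger_gap: 0.575
finger_force: 63.2
```

>>> arm_command --increments "0 0 0 0 0 0.1 4; 0 0 0 0 0 0.2 4; 0 0 0 0 0 0.2 4"

```text
clock: 7.28
position: [0.4952, -0.0423, 0.0293]
tool_rot: [0.055, 0.998, 0.0, 0.0]
contact_force: [-0.5, -0.9, -1.9]
finger_gap: 0.569
finger_force: 63.3
```

>>> arm_command --increments "0 0 0 0 0 0.1 4; 0 0 0 0 0 0.2 4; 0 0 0 0 0 0.2 4"

```text
clock: 7.65
position: [0.4952, -0.0423, 0.0289]
tool_rot: [0.055, 0.998, 0.0, 0.0]
contact_force: [-5.3, -0.7, 12.2]
finger_gap: 0.573
finger_force: 65.0
```

>>> arm_command --increments "0 0 0 0 0 -0.1 8.5; 0 0 0 0 0 -0.1 8.5; 0 0 0 0 0 -0.1 8.5; 0 0 0 0 0 -0.1 8.5; 0 0 0 0 0 -0.1 8.5"

```text
clock: 8.28
position: [0.4951, -0.0422, 0.0282]
tool_rot: [0.055, 0.998, -0.0, -0.0]
contact_force: [-0.6, -0.8, -0.9]
finger_gap: 0.995
finger_force: 0.0
```

>>> arm_command --increments "0 0 0 0 0 -1.5 8.5; 0 0 0 0 0 -4 8.5; 0 0 0 0 0 -8 8.5; 0 0 0 0 0 -12 8.5; 0 0 0 0 0 -15 8.5"

```text
clock: 8.9
position: [0.4956, -0.0423, 0.1801]
tool_rot: [0.055, 0.998, -0.0, 0.001]
contact_force: [0.9, -0.0, -1.3]
finger_gap: 0.997
finger_force: 0.0
```

```bash
python3 - <<'E'
from ov import *
from workcell import robot
B=robot.camera("scene"); cv2.imwrite("pics/sceneM.png",B)
p0=[.5455,-.0475,-.105]
r=roi(205,305,180,270)
g=green(B)
ys,xs=np.nonzero(g[r]); print(xs.min()+205,xs.max()+205,ys.min()+180,ys.max()+180)
p,c=fit(LAST,{"scene":(g,r)},p0,.004); print(p,np.degrees(p[2]),c)
I=[(LAST,p0,.004)]; J=[(LAST,p,.004)]
cv2.imwrite("pics/m2.png",np.hstack([overlay(B,"scene",I,205,305,160,260,0),overlay(B,"scene",J,205,305,160,260,0)]))
E
python3 go.py .590 -.052 .19 174
```

```text
237 270 201 254
[ 0.5440679  -0.04533351 -0.09832452] -5.633580210358292 74.63921568627451
rotvec [ 0.   0.4 -0.3] shift cm [-9.29  0.07 -0.58]
t 8.95 pos [ 0.4977 -0.0425  0.1836] gap 8.53 F [0.7 0.  1.2] grip 0.0 q [-0.09  0.25 -0.32  0.99  0.    0.03]
```

View pics/m2.png

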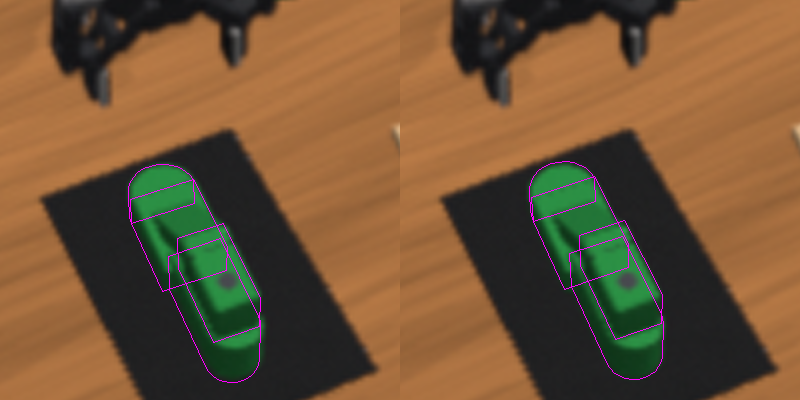

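The last lies flat on the mat and matches the model at (0.545, -0.046, yaw -6°). Now the heel grip.

>>> arm_command --increments "0 0 0 -3 0.1 0 8.5; 0 0 0 -6.5 0.1 0 8.5; 0 0 0 -9 0.1 0 8.5; 0 0 0 -9.3 0.1 0 8.5; 0 0 0 -9.3 0.1 0 8.5"

```text
clock: 9.57
position: [0.5868, -0.0515, 0.1777]
tool_rot: [0.055, 0.998, 0.0, -0.001]
contact_force: [-0.8, -0.0, 0.2]
finger_gap: 0.995
finger_force: 0.0
```

```bash
python3 go.py .590 -.051 .064 174
```

```text
rotvec [-0.  -0.1 -0.3] shift cm [-0.34  0.08 11.37]
t 9.575 pos [ 0.5868 -0.0515  0.1777] gap 8.5 F [-0.8 -0.   0.2] grip 0.0 q [-0.09  0.4  -0.1   1.06  0.    0.02]
```

>>> arm_command --increments "0 0 0 -0.2 0.1 3 8.5; 0 0 0 -0.2 0.1 6.5 8.5; 0 0 0 -0.2 0.1 9.5 8.5; 0 0 0 -0.2 0.1 11 8.5; 0 0 0 -0.2 0.1 11.4 8.5"

```text
clock: 10.2
position: [0.5886, -0.0506, 0.0638]
tool_rot: [0.055, 0.998, 0.0, -0.001]
contact_force: [0.7, -0.7, 0.2]
finger_gap: 0.997
finger_force: 0.0
```

>>> arm_command --increments "0 0 0 0 0 0 2.4; 0 0 0 0 0 0 2.4; 0 0 0 0 0 0 2.4; 0 0 0 0 0 0 2.4; 0 0 0 0 0 0 2.4"

```text
clock: 10.82
position: [0.5906, -0.051, 0.0655]
tool_rot: [0.055, 0.998, -0.0, 0.001]
contact_force: [-1.5, -0.8, 6.1]
finger_gap: 0.39
finger_force: 60.3
```

```bash
python3 go.py .590 -.051 .19 174
```

```text
rotvec [-0.   0.1 -0.3] shift cm [ 4.000e-02 -1.000e-02 -1.245e+01]
t 10.825 pos [ 0.5906 -0.051   0.0655] gap 3.33 F [-1.5 -0.8  6.1] grip 60.3 q [-0.09  0.5  -0.27  0.8  -0.    0.02]
```

>>> arm_command --increments "0 0 0 0 0 -0.6 2.4; 0 0 0 0 0 -2.5 2.4; 0 0 0 0 0 -5.5 2.4; 0 0 0 0 0 -8.5 2.4; 0 0 0 0 0 -10.5 2.4"

```text
clock: 11.45
position: [0.5898, -0.0507, 0.1704]
tool_rot: [0.055, 0.998, 0.0, 0.0]
contact_force: [-0.8, -0.8, -3.2]
finger_gap: 0.386
finger_force: 60.0
```

```bash
python3 - <<'E'
import numpy as np
for x,y,w in((.5155,-.2565,-18.2),):
    a=np.radians(w); print(x+.095*np.cos(a),y+.095*np.sin(a))
E
python3 go.py .6057 -.2862 .175 161.7
```

```text
0.6057473448948419 -0.2861718172586621
rotvec [ 0.  0. 12.] shift cm [ -4.18 -23.23  -0.46]
t 11.45 pos [ 0.5898 -0.0507  0.1704] gap 3.3 F [-0.8 -0.8 -3.2] grip 60.0 q [-0.09  0.41 -0.11  1.05  0.    0.02]
```

>>> arm_command --increments "0 0 1.5 -0.4 -2 0 2.4; 0 0 4 -1.2 -6 0 2.4; 0 0 6.5 -2 -10.5 0 2.4; 0 0 9 -2.7 -15 0 2.4; 0 0 11 -3.5 -19 0 2.4"

```text
clock: 12.08
position: [0.6023, -0.2458, 0.1675]
tool_rot: [0.152, 0.988, 0.0, -0.001]
contact_force: [0.6, -0.0, -2.5]
finger_gap: 0.388
finger_force: 60.0
```

```bash
python3 go.py .6057 -.2862 .165 161.7
```

```text
rotvec [-0.  -0.2  0.8] shift cm [-1.54 -3.75  0.25]
t 12.075 pos [ 0.6023 -0.2458  0.1675] gap 3.32 F [ 0.6 -0.  -2.5] grip 60.0 q [-0.39  0.51  0.05  1.11 -0.   -0.08]
```

>>> arm_command --increments "0 0 0.4 -0.5 -1.7 0 2.4; 0 0 0.8 -1 -3 0 2.4; 0 0 0.8 -1.4 -3.6 0 2.4; 0 0 0.8 -1.4 -3.6 0 2.4; 0 0 0.8 -1.4 -3.6 0 2.4"

```text
clock: 12.7
position: [0.6064, -0.2809, 0.1694]
tool_rot: [0.157, 0.988, 0.0, -0.0]
contact_force: [0.4, -0.3, -3.5]
finger_gap: 0.388
finger_force: 60.3
```

```bash
python3 go.py .6057 -.2862 .165 161.7
python3 - <<'E'
from ov import *
from workcell import robot
A=robot.camera("top");B=robot.camera("scene"); o=robot.get_obs()
cv2.imwrite("pics/sceneG.png",B);cv2.imwrite("pics/topG.png",A)
p=o["position"]; x,y=o["tool_rot"][:2]; a=2*np.arctan2(y,x)+np.pi; a=(a+np.pi)%(2*np.pi)-np.pi
L=[p[0]-.045*np.cos(a),p[1]-.045*np.sin(a),a]; z=p[2]-.061
print(L,z)
g=green(B);ys,xs=np.nonzero(g[170:340,130:250]); print("green",xs.min()+130,xs.max()+130,ys.min()+170,ys.max()+170)
q,c=fit(LAST,{"scene":(g,roi(130,240,170,340))},L,z); print("scene fit",q,np.degrees(q[2]),c)
cv2.imwrite("pics/g1.png",np.hstack([overlay(B,"scene",[(LAST,L,z),(WALLS+PLATE,[.5155,-.2565,-.318],0)],140,240,200,310,0),overlay(A,"top",[(LAST,L,z),(WALLS+PLATE,[.5155,-.2565,-.318],0)],300,400,90,200,0)]))
E
```

```text
rotvec [ 0.  -0.   0.2] shift cm [-0.1  -0.52  0.44]
t 12.7 pos [ 0.6064 -0.2809  0.1694] gap 3.31 F [ 0.4 -0.3 -3.5] grip 60.3 q [-0.43  0.54  0.11  1.14  0.   -0.12]
[np.float64(0.5635250566054999), np.float64(-0.2670866200825099), np.float64(-0.3153549670122988)] 0.1084569538697811
green 170 188 237 274
scene fit [ 0.55605178 -0.27313914 -0.18160254] -10.405058938471647 661.7058823529412
```

View pics/g1.png

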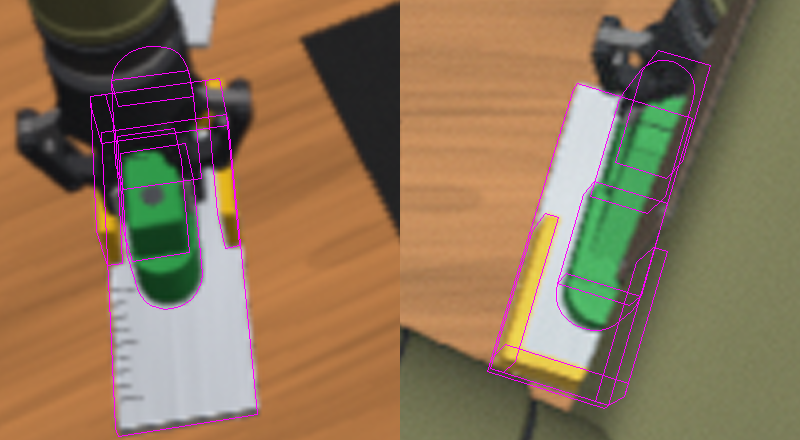

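The held last is level and matches the model over the gauge in both views, slightly left of centre. I'll correct by 5 mm and lower.

>>> arm_command --increments "0 0 0.2 -0.1 -0.5 0.5 2.4; 0 0 0.2 -0.1 -0.5 2 2.4; 0 0 0.2 -0.1 -0.5 3 2.4; 0 0 0.2 -0.1 -0.5 3.5 2.4; 0 0 0.2 -0.1 -0.5 3.5 2.4"

```text
clock: 13.42
position: [0.6052, -0.2868, 0.1335]
tool_rot: [0.159, 0.987, 0.0, -0.001]
contact_force: [0.7, 0.8, -2.7]
finger_gap: 0.39
finger_force: 60.2
```

```bash
python3 go.py .6059 -.2868 .075 161.7
```

```text
rotvec [ 0.  -0.1 -0. ] shift cm [-0.08  0.02  5.85]
t 13.425 pos [ 0.6052 -0.2868  0.1335] gap 3.33 F [ 0.7  0.8 -2.7] grip 60.2 q [-0.44  0.57  0.05  1.06  0.   -0.12]
```

>>> arm_command --increments "0 0 0 0 0 1.2 2.4; 0 0 0 0 0 2.4 2.4; 0 0 0 0 0 3.6 2.4; 0 0 0 0 0 4.6 2.4; 0 0 0 0 0 5.2 2.4"

```text
clock: 14.05
position: [0.6052, -0.2869, 0.0812]
tool_rot: [0.159, 0.987, 0.0, -0.001]
contact_force: [0.0, 0.2, -2.5]
finger_gap: 0.387
finger_force: 60.3
```

>>> arm_command --increments "0 0 0 0 0 0.15 2.4; 0 0 0 0 0 0.3 2.4; 0 0 0 0 0 0.4 2.4; 0 0 0 0 0 0.4 2.4"

```text
clock: 14.55
position: [0.6058, -0.2871, 0.0786]
tool_rot: [0.159, 0.987, -0.0, 0.0]
contact_force: [-0.8, -0.3, -3.1]
finger_gap: 0.389
finger_force: 60.3
```

>>> arm_command --increments "0 0 0 0 0 0.1 2.4; 0 0 0 0 0 0.2 2.4; 0 0 0 0 0 0.3 2.4; 0 0 0 0 0 0.3 2.4"

```text
clock: 15.05
position: [0.6055, -0.287, 0.0751]
tool_rot: [0.159, 0.987, 0.0, -0.0]
contact_force: [-0.1, -0.2, -2.3]
finger_gap: 0.386
finger_force: 60.3
```

>>> arm_command --increments "0 0 0 0 0 0.1 2.4; 0 0 0 0 0 0.2 2.4; 0 0 0 0 0 0.2 2.4"

```text
clock: 15.42
position: [0.6057, -0.2871, 0.0735]
tool_rot: [0.159, 0.987, -0.0, 0.0]
contact_force: [-1.4, -0.4, -0.5]
finger_gap: 0.386
finger_force: 60.3
```

>>> arm_command --increments "0 0 0 0 0 0.05 2.4; 0 0 0 0 0 0.1 2.4; 0 0 0 0 0 0.1 2.4"

```text
clock: 15.8
position: [0.6057, -0.2871, 0.0735]
tool_rot: [0.159, 0.987, -0.0, 0.0]
contact_force: [-1.9, 0.9, 5.3]
finger_gap: 0.389
finger_force: 61.4
```

>>> arm_command --increments "0 0 0 0 0 0.05 2.4; 0 0 0 0 0 0.1 2.4; 0 0 0 0 0 0.1 2.4"

```text
clock: 16.18
position: [0.6057, -0.2871, 0.0734]
tool_rot: [0.159, 0.987, -0.0, 0.001]
contact_force: [-4.5, 0.2, 10.2]
finger_gap: 0.391
finger_force: 62.0
```

The last is seated at the expected height. Releasing and retreating.

>>> arm_command --increments "0 0 0 0 0 0 5; 0 0 0 0 0 0 8.5; 0 0 0 0 0 0 8.5; 0 0 0 0 0 0 8.5; 0 0 0 0 0 0 8.5"

```text
clock: 16.8
position: [0.6056, -0.287, 0.0711]
tool_rot: [0.159, 0.987, 0.0, -0.0]
contact_force: [0.4, 1.2, 0.4]
finger_gap: 0.997
finger_force: 0.0
```

>>> arm_command --increments "0 0 0 0 0 -1.5 8.5; 0 0 0 0 0 -5 8.5; 0 0 0 0 0 -10 8.5; 0 0 0 0 0 -14 8.5; 0 0 0 0 0 -16 8.5"

```text
clock: 17.42
position: [0.6068, -0.2876, 0.2359]
tool_rot: [0.159, 0.987, -0.001, 0.003]
contact_force: [-0.8, -0.1, 0.3]
finger_gap: 0.996
finger_force: 0.0
```

>>> arm_command --increments "0 0 0 0 4 0 8.5; 0 0 0 0 9 0 8.5; 0 0 0 0 14 0 8.5; 0 0 0 0 19 0 8.5; 0 0 0 0 24 0 8.5"

```text
clock: 18.05
position: [0.6817, -0.0577, 0.2328]
tool_rot: [0.159, 0.987, 0.0, 0.001]
contact_force: [-0.4, 0.0, 0.1]
finger_gap: 0.997
finger_force: 0.0
```

```bash
python3 - <<'E'
from ov import *
from workcell import robot
A=robot.camera("top");B=robot.camera("scene")
g=[.5155,-.2565,-.318]; L=[g[0]+.05*np.cos(g[2]),g[1]+.05*np.sin(g[2]),g[2]]
q,c=fit(LAST,{"scene":(green(B),roi(150,220,210,310))},L,.012); print(L,q,np.degrees(q[2]),c)
cv2.imwrite("pics/fin.png",np.hstack([overlay(B,"scene",[],140,240,200,310,0),overlay(A,"top",[],300,400,90,200,0)]))
E
python3 go.py .5 0 .2 180
```

```text
[np.float64(0.5629931326157024), np.float64(-0.2721333730956344), -0.318] [ 0.55868634 -0.27203439 -0.27404339] -15.701529596001553 184.3529411764706
rotvec [  0.1   0.1 -18. ] shift cm [19.04 -0.51  3.2 ]
t 18.15 pos [ 0.6826 -0.0541  0.2323] gap 8.49 F [-0.9  0.2 -0.7] grip 0.0 q [-0.08  0.55  0.28  1.3   0.    0.23]
```

View pics/fin.png

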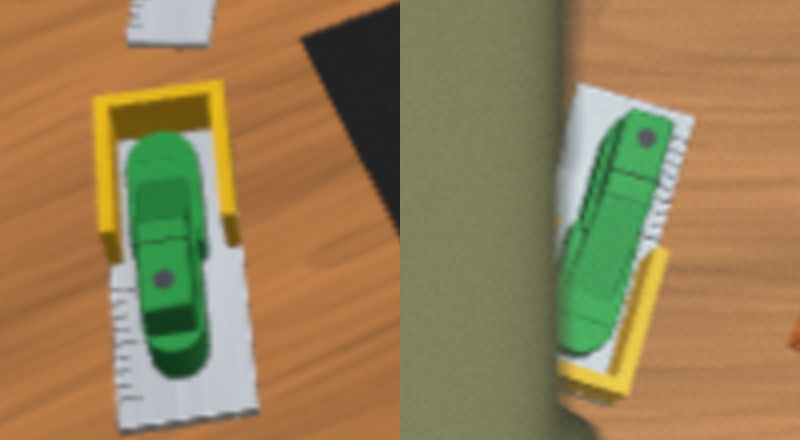

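The last sits flat and straight in the pocket, with its toe at crop (163,135) facing the end wall, and the gripper is clear. Handing in.

```bash
python3 -c "
from workcell import robot
print(robot.hand_in())"
```

```text
the job is handed in; nothing more can be done
None
```

I laid the green last sole down on the mat, released it, took it again by the heel and set it in the larger yellow gauge. In the last images it sits flat and straight, toe toward the end wall. I didn't touch the blue last, and I handed the job in at about 18 s with no result returned.

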